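# Feed a riser pipe through its two clamps and hold it for tightening

### The arm

A 6-joint arm with a two-finger parallel gripper is mounted at the origin on the work surface. World frame = base frame: x ahead of the robot, y to its left, z up, the work surface at z = 0. Lengths are in m, angles in rad, forces in N, time in s.
With the tool pointing down it reaches from about 0.4 to 0.825 m from the base axis. Payload 7 kg.
Tool frame: the origin (TCP) lies midway between the tips of the shut fingers; the grasp point (between the pads) lies 19 mm behind it (arm.tcp_to_grasp is the z of the grasp point in the tool frame, in m); z points along the fingers, y is the direction in which the jaws open and shut (so a half turn about z gives the same grasp; the last joint's range is limited). The gripper opens to 85 mm and grips with 20 to 120 N. Pads are 22 mm wide; open, the fingers measure 114 mm over their backs; the gripper's body (76 mm by 85 mm) begins 54 mm behind the grasp point. The pads swing forward as they close: fully open they stand 13 mm farther back than shut.
Start: joints at [1.532, 0.359, 0.012, 0, -1.224, -0.288], TCP at [0.217, 0.639, 0.231] pointing down, gripper open.
Joint ranges: [-3.07, 3.07], [-1.43, 2.12], [-1.02, 1.25], [-3.03, 1.67], [-3.05, -0], [-3.03, 3.03]. Speed limits (rad/s): [2.39, 2.39, 3.01, 3.14, 3.14, 3.14].

### API

Orientations are given as [roll, pitch, yaw] about the fixed x, y, z axes, in that order (R = Rz(yaw) Ry(pitch) Rx(roll)).
In Python, from station import arm, camera, models gives the robot as it stands.
- The arm moves only by the shell command python3 -m crank 'ROWS' [FORCE]. ROWS is JSON, a list of rows, each an object with "dp": the shift along the tool's x, y, z in units of 30 mm (1.0 is 30 mm), a list of three; "rotation": the turn, a rotation vector about the tool's x, y, z in units of 5 degrees (1.0 is 5 degrees), a list of three; "hand": the finger opening in mm, from 0 to 85.4. A call has 1 to 8 rows; each row shifts and turns the commanded pose from where the row before left it, along the tool's axes as they then stand; what a row does not reach is not made up. A row lasts 1/10 s, in which the tool goes at most 50 mm and 8.59 degrees, less where a joint would pass 70% of its speed; a pose out of reach is approached as far as the arm can. A call is refused whole if a number of a shift passes 1 or a number of a turn 1, either way. A call with a gripper value outside its range is refused whole. The fingers move at their own pace and stop on an object; FORCE is the grip in N (left out, the last holds). Time passes only in rows, so rows that do not move let the fingers close. It gives the time, the measured TCP pose, the force and the opening at its end, in the units of the state.
- arm.get_state(): the state, without advancing time (a new reading comes with each control period).
- camera(name): name is "scene" or "side" or "wrist"; returns a dict with "image" (384x512x3 uint8, red, green, blue), "z_map" (384x512 float32, m along the optical axis (not along the pixel's ray), 0 where there is no reading), "camera_matrix" (3x3 intrinsics, pixels), "eye" and "rotation" of the camera in the world. Camera axes: x right, y down, z forward; pixel columns grow to the right and rows downward; lengths in m; the calibration is good to about 2 mm. The wrist camera is an equidistant fisheye: a pixel r from the principal point sees the ray r / f radians off the axis. A picture is of the moment at which its call begins.
- arm.close_job(): hands the job in, once; it reports no verdict.
Trained networks look in a picture, given as the dict that the camera call returned (one of the last four; its "shot" number tells which), for a name from the list of things; names that differ only in an ending like _2 or _b are one class to them, and where a whole thing is asked for, a point or a joint stands for the part that bears it (a point fixed in the world has none). Each returns a list of dicts, best first, with "conf" (0 to 1); they miss things now and then, are a little off and sometimes report something else, mostly with a low value. They report only what shows in the picture. A call takes as long as a camera call. They do not tell look-alikes from the thing itself.
- models.spot_in(picture, name): "xy" ([column, row] in pixels, amid what is visible of it).
- models.silhouettes(picture, name): "pixels" (384x512 bool, what is visible of it) and "xy" ([column, row] in pixels, amid what is visible of it).
- models.spot_point(picture, name): "xy" ([column, row] in pixels: a listed point, or the origin of a listed thing).
The state is a dict: "clock": time; "joint_positions": joint angles; "qd": joint speeds; "joint_torque": joint torques, N m; "tool_pos": TCP position; "orientation": TCP orientation; "force": force on the tool from outside, world axes, zero at the start; "moment": the same for the moment, N m; "grip_width": opening from 0.0 (shut) to 1.0 (fully open).
Only numpy, scipy, OpenCV 4.12 (cv2) and the standard library are available. Lean on these libraries where they do the work, as an engineer would, in place of code of your own. Each camera call takes 0.05 s, during which the arm holds its last target.

### The job

The mounting frame on the counter has one riser fitted and one pair of pipe clamps still empty. Take the long thin pipe out of the bored wooden block, feed it from above down through the empty upper clamp and on through the empty clamp below it, and finish still holding it in the gripper, with about 3 cm of pipe sticking out under the lower clamp and its end hanging free, so that the clamps can be tightened round it. Leave the other pipes, fittings and tools where they are.

Things in the scene. Friction and masses are not known exactly. Their poses are not given: they have to be found in the camera images.
- pipe_mid (a point): the long thin pipe to be mounted: plain light-grey plastic pipe, 20 mm outside diameter, 180 mm long, about 35 g, both ends alike with a 2 mm bevel. It stands loose and upright in one of the four pockets of the wooden block, 35 mm deep in it. This point is on its axis, half-way up (90 mm from either end); z runs up along the pipe.
- pipe_low (a point): centre of the lower end face of the long thin pipe (90 mm below pipe_mid); at the start it stands on the pocket's floor, 10 mm above the counter
- clamp_upper (a point): centre of the empty upper pipe clamp: a fixed, rubber-lined steel ring, axis upright (z), clear bore 26 mm, outside 37 mm, 18 mm tall, so it reaches 9 mm above and below this point. Screw lugs reach 32 mm to either side along its y, and a stud runs along its -x to the frame's rail 60 mm away. Its centre is 146 mm above the counter.
- clamp_lower (a point): centre of the empty lower clamp, the same ring 70 mm straight below the upper one, 76 mm above the counter (its lower face 67 mm above the counter); the frame's baseboard under it is 12 mm thick
- frame: the fixed mounting frame: plywood baseboard 160 mm (its x, from -40 to +120) by 290 mm (y) by 12 mm, two uprights at y = +-125 mm and two level slotted steel rails along its y; nothing of it is higher than 171 mm. Origin on the counter under the rails. The clamps stand out from the rails towards its +x: clamp axes at x = 68 mm, y = +45 or -45 mm.
- riser_top (a point): top end of the riser that is already fitted in the frame's other pair of clamps (fixed, 20 mm pipe with an elbow at its foot), 172 mm above the counter and 90 mm to one side of the empty clamps; which side varies
- rack: the fixed wooden block, 165 x 165 x 45 mm, origin under its centre, with four round pockets 36 mm across and 35 mm deep at x = +-42.5 mm, y = +-42.5 mm. Each pocket holds one upright pipe; which pipe is in which pocket varies.
- thicklong_mid (a point): bystander: longer of the two thick pipes, 32 mm across, 150 mm long, upright in a pocket; point half-way up
- thinshort_mid (a point): bystander: thin short pipe, 20 mm across, 110 mm long, upright in a pocket; point half-way up
- thickshort_mid (a point): bystander: shorter of the two thick pipes, 32 mm across, 110 mm long, upright in a pocket; point half-way up
- coupling_mid (a point): bystander: small grey pipe coupling, 31 mm across, 34 mm tall, upright on the frame's baseboard; point at its centre
- tee_mid (a point): bystander: grey pipe tee, 68 mm long, 37 mm high, on the counter; point at its centre
- elbow_mid (a point): bystander: grey pipe elbow, about 56 mm either way, 41 mm high, on the counter; point at its centre
- valve_mid (a point): bystander: grey ball valve, 90 mm long, 57 mm high, with a lever on top; point on its bore's centre
- shears_mid (a point): bystander: pipe shears, about 185 mm long, 20 mm high, lying on the counter; point near their pivot
There are look-alikes about, which are no part of the job. Leave any blue or yellow look-alike of the part that bears pipe_mid alone.

How it is judged:
On the way, in this order (a step that is already met when the one before it is completed fails the run):
1. the long thin pipe is drawn up out of its pocket in the gripper (height (world z) of pipe_low above 0.055 m and contact force between pipe and the fingers above 1 N), for 0.1 s.
2. its lower end has come through the upper clamp (z of pipe_low in the frame of clamp_upper between -0.13 and -0.012 m and horizontal distance between pipe_low and clamp_upper below 0.012 m and angle between the z axis of pipe_mid and the z axis of clamp_upper, either way round below 0.2 rad), for 0.1 s.
At the end, for the whole second after the job is handed in: The long thin pipe runs through both empty clamps, held still by the fingers, its lower end 15 to 45 mm below the lower face of the lower clamp and within 8 mm of the clamp axis, touching no part of the frame's board; upright within 0.1 rad (z of pipe_low in the frame of clamp_lower between -0.054 and -0.024 m and horizontal distance between pipe_low and clamp_lower below 0.008 m and horizontal distance between pipe_mid and clamp_upper below 0.008 m and angle between the z axis of pipe_mid and the z axis of clamp_upper, either way round below 0.1 rad and contact force between pipe and the fingers above 1 N and contact force between pipe and frame below 0.1 N and linear speed of pipe below 0.01 m/s); the arm keeps its last pose, push and grip.
It fails at once if another pipe was taken out of the block or shifted more than 50 mm (distance of any of thicklong_mid, thinshort_mid, thickshort_mid from where it was at the start of the episode above 0.05 m).
It fails at once if a fitting or the shears was shifted more than 30 mm (distance of any of coupling_mid, tee_mid, elbow_mid, valve_mid, shears_mid from where it was at the start of the episode above 0.03 m).
It also fails if it takes over 48 s, if anything falls off the work surface, if the arm or the gripper's body presses on something with over 40 N, if the wrist force passes 120 N, or if a joint passes its speed limit or range.

## Working session

There is one attempt and no reset: what is moved stays moved. The work goes in short steps, Python scripts to look and compute and a shell command to move; the robot and the scene stay as the last step left them, time stands still between calls to the robot, and variables do not carry over. Pictures are saved under pics/ and viewed, and the job is handed in when it is done.

```bash
ls; mkdir -p pics
cat > h.py <<'E'
import numpy as np, cv2
from station import arm,camera,models
def save(im,n): cv2.imwrite('pics/'+n,cv2.cvtColor(im,cv2.COLOR_RGB2BGR))
def ray(p,xy):
    K=p['camera_matrix'];return np.array([(xy[0]-K[0,2])/K[0,0],(xy[1]-K[1,2])/K[1,1],1.0])
def at_z(p,xy,z):
    d=np.array(p['rotation'])@ray(p,xy);e=np.array(p['eye']);return e+d*(z-e[2])/d[2]
def at_d(p,xy):
    z=p['z_map'][int(round(xy[1])),int(round(xy[0]))];return np.array(p['eye'])+np.array(p['rotation'])@ray(p,xy)*z
def cloud(p):
    K=p['camera_matrix'];v,u=np.mgrid[:384,:512];z=p['z_map']
    c=np.stack([(u-K[0,2])/K[0,0]*z,(v-K[1,2])/K[1,1]*z,z],-1)
    return c@np.array(p['rotation']).T+np.array(p['eye'])
def proj(p,X):
    c=(np.asarray(X)-np.array(p['eye']))@np.array(p['rotation']);K=p['camera_matrix']
    return c[...,0]/c[...,2]*K[0,0]+K[0,2],c[...,1]/c[...,2]*K[1,1]+K[1,2]
E
python3 - <<'E'
from h import *
np.set_printoptions(precision=4,suppress=True)
print(arm.get_state())
for n in ('scene','side'):
    p=camera(n);save(cv2.resize(p['image'],(800,600)),n+'0.png');print(n,p['eye'],p['rotation'],p['camera_matrix'])
    np.save('/tmp/'+n+'.npy',p,allow_pickle=True)
    for q in ('pipe_mid','pipe_low','clamp_upper','clamp_lower','frame','rack','riser_top','thicklong_mid','thinshort_mid','thickshort_mid'):
        print(q,[(np.round(r['xy'],1),round(r['conf'],2)) for r in models.spot_point(p,q)[:4]])
p=camera('wrist');save(cv2.resize(p['image'],(800,600)),'wrist0.png')
E
```

```text
pics
{'clock': 0.0, 'joint_positions': array([ 1.5321,  0.3594,  0.0111, -0.0004, -1.2241, -0.2881]), 'qd': array([ 0.0009, -0.0007,  0.0014,  0.0005,  0.0009, -0.0012]), 'joint_torque': array([  0.0017, -58.3329,  29.343 ,   6.9369,  -0.0059,   0.    ]), 'tool_pos': array([0.2165, 0.6388, 0.2304]), 'orientation': array([ 3.14  , -0.0001, -0.3269]), 'force': array([ 0.2875,  0.4418, -0.6641]), 'moment': array([ 0.0088,  0.0031, -0.0065]), 'grip_width': 0.9988936411056037}
scene [ 1.4181 -0.0149  0.8684] [-2.2547  0.0128  1.551 ] [[496.0553   0.     255.2897]
 [  0.     496.0553 192.3115]
 [  0.       0.       1.    ]]
pipe_mid [(array([143.8, 164.5]), 0.81), (array([129.4, 169.9]), 0.75), (array([110.8, 197.3]), 0.67), (array([147.7, 184.2]), 0.66)]
pipe_low [(array([151.9, 187.8]), 0.71), (array([152.3, 211. ]), 0.68), (array([135. , 194.8]), 0.64), (array([120.9, 227.1]), 0.58)]
clamp_upper [(array([401.1, 197.9]), 0.96), (array([184.3, 215.5]), 0.67), (array([183. , 192.2]), 0.45)]
clamp_lower [(array([391.4, 220.2]), 0.73)]
frame [(array([369.3, 225.6]), 0.96), (array([379.5, 250
[... 413 characters left out ...]
e_mid [(array([278.4, 291.3]), 0.94), (array([312.6, 317.9]), 0.86), (array([238. , 322.8]), 0.79), (array([253.6, 340.7]), 0.57)]
pipe_low [(array([309.3, 348.7]), 0.94), (array([234.4, 351.4]), 0.76), (array([255. , 370.6]), 0.75), (array([273.7, 317.6]), 0.67)]
clamp_upper [(array([200.7, 125.1]), 0.63)]
clamp_lower [(array([203.1, 147.3]), 0.58)]
frame [(array([190. , 178.6]), 0.63)]
rack [(array([279.4, 299.2]), 0.8)]
riser_top [(array([219.9, 127.5]), 0.81), (array([280. , 291.2]), 0.46)]
thicklong_mid [(array([311.3, 273.8]), 0.67)]
thinshort_mid [(array([286.4, 259.2]), 0.74), (array([295.5, 170. ]), 0.71), (array([278.6, 291.8]), 0.58)]
thickshort_mid [(array([252.9, 276.8]), 0.77)]
```

```bash
sed -i 's/^from station.*/&\nfrom scipy.spatial.transform import Rotation as Ro/; s/np.array(p\[.rotation.\])/RR(p)/g' h.py
cat >> h.py <<'E'
def RR(p): return Ro.from_euler('xyz',p['rotation']).as_matrix()
E
python3 -c "
import h"
```

```text
(no output)
```

View pics/scene0.png

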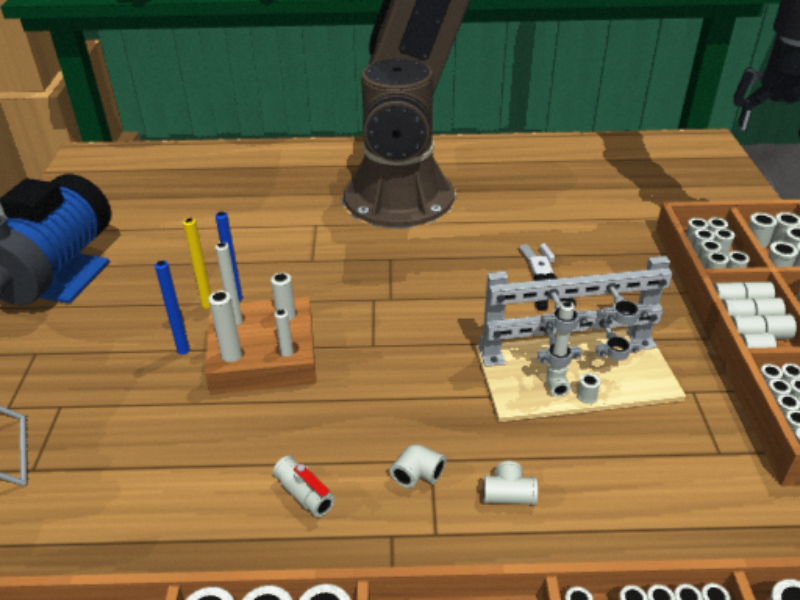

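View pics/side0.png

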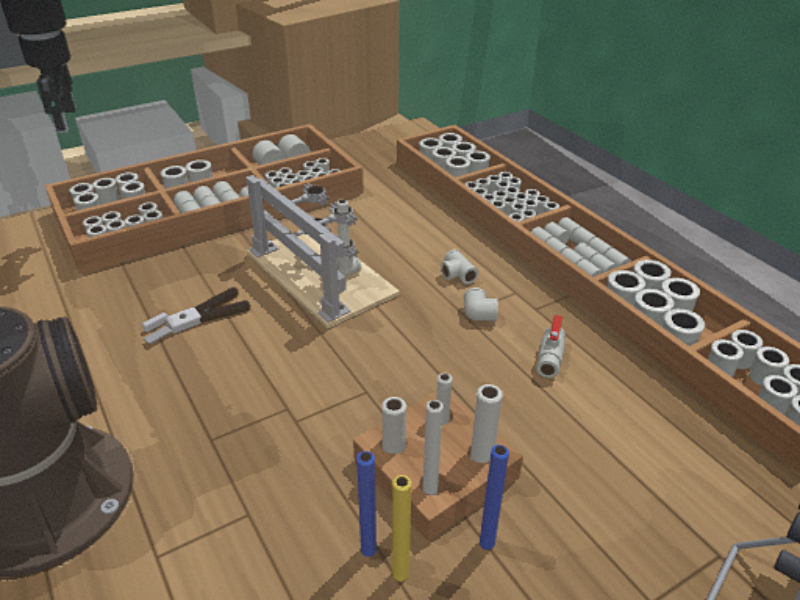

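View pics/wrist0.png

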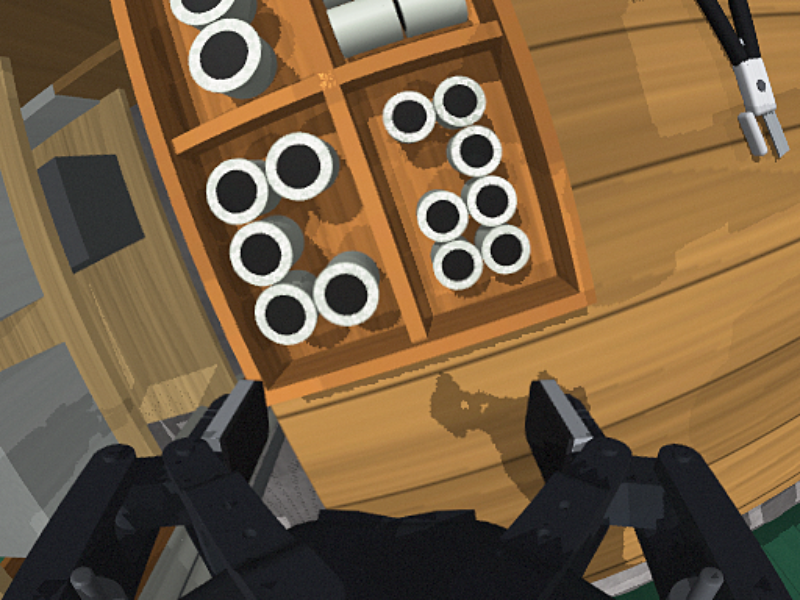

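```bash
cat > m.py <<'E'
from h import *
np.set_printoptions(precision=4,suppress=True)
P={n:np.load('/tmp/'+n+'.npy',allow_pickle=True).item() for n in('scene','side')}
for n,p in P.items():
    print(n); e=np.array(p['eye'])
    # pipe: cloud points near
    for nm,xy,z in (('pipetop',(142,158.5) if n=='scene' else (277.5,260),.19),('clampU',(401,197.9) if n=='scene' else (200.7,125.1),.146),('clampL',(395,221) if n=='scene' else (203.1,147.3),.076),('riser',(363.3,193) if n=='scene' else (219.9,127.5),.172)):
        print(nm,at_z(p,xy,z),at_d(p,xy))
    C=cloud(p)
    np.save('/tmp/c_'+n,C)
    c0=at_z(p,(142,158.5) if n=='scene' else (277.5,260),.19)
    m=(np.hypot(C[...,0]-c0[0],C[...,1]-c0[1])<.03)&(C[...,2]>.06)
    im=p['image'].astype(int)
    m&=(im.max(-1)-im.min(-1)<50)
    Q=C[m]
    for a in np.arange(.06,.2,.02):
        q=Q[(Q[:,2]>=a)&(Q[:,2]<a+.02)]
        if len(q): print(round(a,2),len(q),q.mean(0),q.min(0),q.max(0))
    top=Q[Q[:,2]>.183]
    print('top',len(top),top.mean(0))
    v,u=np.nonzero(m); x0,y0,x1,y1=u.min()-25,v.min()-25,u.max()+25,v.max()+25
    a=cv2.resize(p['image'][y0:y1,x0:x1],None,fx=4,fy=4,interpolation=cv2.INTER_NEAREST)
    b=p['image'].copy();b[m]=(255,0,0);b=cv2.resize(b[y0:y1,x0:x1],None,fx=4,fy=4,interpolation=cv2.INTER_NEAREST)
    o=np.hstack([a,b]); s=min(800/o.shape[1],600/o.shape[0],1); save(cv2.resize(o,None,fx=s,fy=s),'pc_'+n+'.png')
p=P['scene'];save(cv2.resize(p['image'][160:275,300:450],None,fx=5,fy=5),'fr.png')
E
python3 m.py
```

```text
scene
pipetop [ 0.4491 -0.2734  0.19  ] [ 0.4467 -0.274   0.1883]
clampU [0.5634 0.3223 0.146 ] [0.5568 0.3249 0.1405]
clampL [0.5641 0.3201 0.076 ] [0.5578 0.3226 0.0702]
riser [0.5745 0.2316 0.172 ] [0.5787 0.2303 0.1755]
0.06 26 [ 0.4481 -0.2694  0.0699] [ 0.4417 -0.2735  0.0603] [ 0.455  -0.2656  0.0794]
0.08 27 [ 0.4485 -0.2692  0.0904] [ 0.4399 -0.2734  0.0801] [ 0.4549 -0.2652  0.0994]
0.1 51 [ 0.4487 -0.2729  0.1113] [ 0.4406 -0.2842  0.1002] [ 0.4541 -0.265   0.1198]
0.12 50 [ 0.4494 -0.2738  0.1311] [ 0.4433 -0.2845  0.1202] [ 0.4557 -0.2653  0.1395]
0.14 51 [ 0.4491 -0.2739  0.1498] [ 0.441  -0.2844  0.1402] [ 0.4562 -0.2659  0.1592]
0.16 56 [ 0.4491 -0.2737  0.1693] [ 0.4408 -0.285   0.1603] [ 0.4546 -0.2654  0.1796]
0.18 58 [ 0.4461 -0.2747  0.1871] [ 0.4322 -0.2846  0.1807] [ 0.4545 -0.2656  0.1922]
top 49 [ 0.4452 -0.275   0.1881]
side
pipetop [ 0.4383 -0.2809  0.19  ] [ 0.4378 -0.2816  0.1909]
clampU [0.5642 0.3091 0.146 ] [0.5596 0.2986 0.1525]
clampL [0.5626 0.2999 0.076 ] [0.5106 0.1817 0.1573]
riser [0.5854 0.2283 0.172 ] [0.5875 0.2326 0.1692]
0.06 65 [ 0.4365 -0.2849  0.0701] [ 0.4305 -0.2894  0.06  ] [ 0.4459 -0.2737  0.08  ]
0.08 69 [ 0.4361 -0.2841  0.0902] [ 0.4306 -0.2892  0.0801] [ 0.4476 -0.2734  0.0996]
0.1 65 [ 0.4367 -0.285   0.1102] [ 0.4301 -0.2893  0.101 ] [ 0.4478 -0.2772  0.1198]
0.12 72 [ 0.4362 -0.2849  0.1303] [ 0.4302 -0.2898  0.1208] [ 0.448  -0.2757  0.14  ]
0.14 76 [ 0.4363 -0.2844  0.1498] [ 0.4304 -0.2903  0.1408] [ 0.4474 -0.2743  0.16  ]
0.16 81 [ 0.4363 -0.2847  0.1699] [ 0.4302 -0.2891  0.1601] [ 0.4487 -0.2735  0.1797]
0.18 96 [ 0.439  -0.281   0.1879] [ 0.4313 -0.2884  0.18  ] [ 0.4497 -0.2688  0.1923]
top 86 [ 0.4392 -0.2806  0.1886]
```

View pics/pc_scene.png

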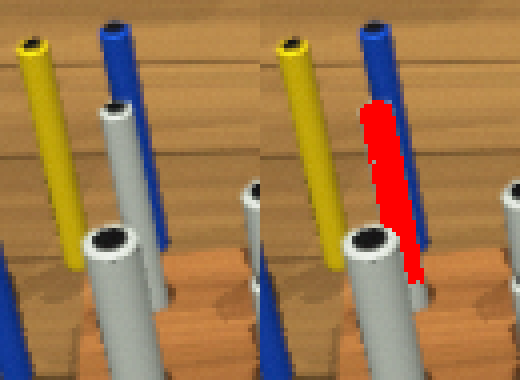

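View pics/pc_side.png

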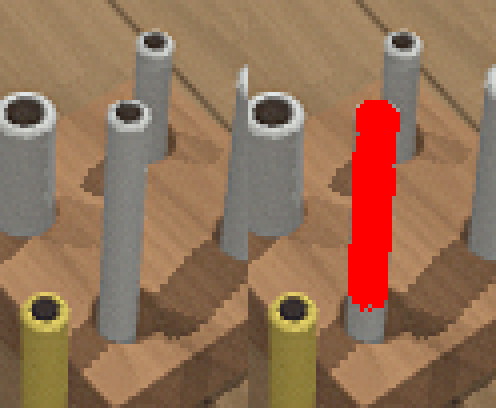

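View pics/fr.png

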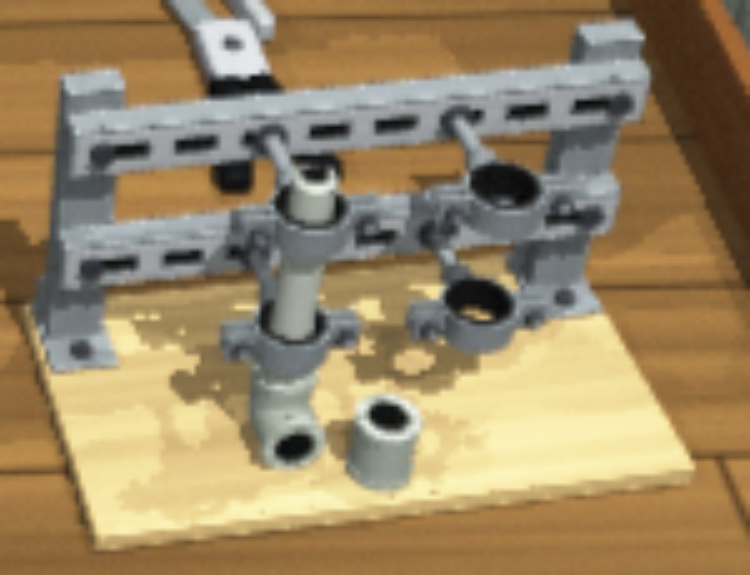

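Run:
```python
from m import *
p=P['scene'];print('----')
pc=np.array([.4415,-.277])
for nm,xy,z in (('blue1',(222,215),.18),('blue2',(163,265),.18),('yel',(190,222),.18),('thickl',(221,298),.16),('thicks',(282,280),.12),('thins',(283,313),.12)):
    a=at_z(p,np.array(xy)*.64,z);print(nm,a,a[:2]-pc)
p=P['side']
for nm,xy,z in (('blue1',(367,457),.18),('blue2',(500,453),.18),('yel',(402,483),.18),('thickl',(489,392),.16),('thicks',(394,405),.12),('thins',(445,380),.12)):
    a=at_z(p,np.array(xy)*.64,z);print(nm,a,a[:2]-pc)
# frame: rail top points and clamp rings
for n in P:
    C=np.load('/tmp/c_'+n+'.npy');pp=P[n]
    for c,zl,zh in(((.565,.32),.137,.157),((.565,.32),.067,.087)):
        m=(np.hypot(C[...,0]-c[0],C[...,1]-c[1])<.035)&(C[...,2]>zl)&(C[...,2]<zh)
        q=C[m];print(n,zl,len(q),q.mean(0),q.min(0),q.max(0))
```

```text
scene
pipetop [ 0.4491 -0.2734  0.19  ] [ 0.4467 -0.274   0.1883]
clampU [0.5634 0.3223 0.146 ] [0.5568 0.3249 0.1405]
clampL [0.5641 0.3201 0.076 ] [0.5578 0.3226 0.0702]
riser [0.5745 0.2316 0.172 ] [0.5787 0.2303 0.1755]
0.06 26 [ 0.4481 -0.2694  0.0699] [ 0.4417 -0.2735  0.0603] [ 0.455  -0.2656  0.0794]
0.08 27 [ 0.4485 -0.2692  0.0904] [ 0.4399 -0.2734  0.0801] [ 0.4549 -0.2652  0.0994]
0.1 51 [ 0.4487 -0.2729  0.1113] [ 0.4406 -0.2842  0.1002] [ 0.4541 -0.265   0.1198]
0.12 50 [ 0.4494 -0.2738  0.1311] [ 0.4433 -0.2845  0.1202] [ 0.4557 -0.2653  0.1395]
0.14 51 [ 0.4491 -0.2739  0.1498] [ 0.441  -0.2844  0.1402] [ 0.4562 -0.2659  0.1592]
0.16 56 [ 0.4491 -0.2737  0.1693] [ 0.4408 -0.285   0.1603] [ 0.4546 -0.2654  0.1796]
0.18 58 [ 0.4461 -0.2747  0.1871] [ 0.4322 -0.2846  0.1807] [ 0.4545 -0.2656  0.1922]
top 49 [ 0.4452 -0.275   0.1881]
side
pipetop [ 0.4383 -0.2809  0.19  ] [ 0.4378 -0.2816  0.1909]
clampU [0.5642 0.3091 0.146 ] [0.5596 0.2986 0.1525]
clampL [0.5626 0.2999 0.076 ] [0.5106 0.1817 0.1573]
riser [0.5854 0.2283 0.172 ] [0.5875 0.2326 0.1692]
0.06 65 [ 0.4365 -0
[... 844 characters left out ...]
12  ] [0.0003 0.0866]
thins [ 0.5233 -0.181   0.12  ] [0.0818 0.096 ]
blue1 [ 0.3386 -0.2993  0.18  ] [-0.1029 -0.0223]
blue2 [ 0.4684 -0.3701  0.18  ] [ 0.0269 -0.0931]
yel [ 0.3535 -0.349   0.18  ] [-0.088 -0.072]
thickl [ 0.5284 -0.273   0.16  ] [0.0869 0.004 ]
thicks [ 0.4339 -0.1985  0.12  ] [-0.0076  0.0785]
thins [ 0.5174 -0.1941  0.12  ] [0.0759 0.0829]
scene 0.137 331 [0.5713 0.317  0.1496] [0.531  0.2865 0.1375] [0.591  0.3518 0.1569]
scene 0.067 302 [0.571  0.3176 0.0792] [0.5313 0.2867 0.0673] [0.5903 0.3506 0.0868]
side 0.137 159 [0.5637 0.3115 0.1483] [0.5333 0.2855 0.1371] [0.5877 0.3486 0.1566]
side 0.067 29 [0.5698 0.315  0.0807] [0.5316 0.2873 0.0717] [0.5877 0.3409 0.0862]
```

```bash
python3 -m crank '[{"dp":[0,0,-0.6],"rotation":[0,0,-1],"hand":60},{"dp":[0,0,-0.6],"rotation":[0,0,-1],"hand":60},{"dp":[0,0,-0.6],"rotation":[0,0,-1],"hand":60},{"dp":[0,0,-0.6],"rotation":[0,0,-0.75],"hand":60},{"dp":[0.9,1,0],"rotation":[0,0,0],"hand":60},{"dp":[0.9,1,0],"rotation":[0,0,0],"hand":60},{"dp":[0.9,1,0],"rotation":[0,0,0],"hand":60},{"dp":[0.9,1,0],"rotation":[0,0,0],"hand":60}]'
python3 -m crank '[{"dp":[0.9,1,0],"rotation":[0,0,0],"hand":60},{"dp":[0.9,1,0],"rotation":[0,0,0],"hand":60},{"dp":[0.9,1,0],"rotation":[0,0,0],"hand":60},{"dp":[0.9,1,0],"rotation":[0,0,0],"hand":60},{"dp":[0.9,1,0],"rotation":[0,0,0],"hand":60},{"dp":[0.9,1,0],"rotation":[0,0,0],"hand":60},{"dp":[0,0,0],"rotation":[0,0,0],"hand":60},{"dp":[0,0,0],"rotation":[0,0,0],"hand":60}]'
python3 - <<'E'
from h import *
p=camera('wrist');np.save('/tmp/w1.npy',p,allow_pickle=True);save(cv2.resize(p['image'],(800,600)),'wrist1.png')
print(p['eye'],p['rotation'],p['camera_matrix'],arm.get_state()['tool_pos'])
for q in('clamp_upper','clamp_lower'): print(q,[(np.round(r['xy'],1),round(r['conf'],2)) for r in models.spot_point(p,q)[:4]])
E
```

```text
clock: 1.95
tool_pos: [0.3255, 0.5181, 0.3035]
orientation: [-3.141, -0.0, 0.001]
force: [0.5, 0.3, 0.4]
grip_width: 0.704
clock: 2.75
tool_pos: [0.4874, 0.3385, 0.3033]
orientation: [-3.141, 0.0, -0.002]
force: [-0.7, -0.1, 0.3]
grip_width: 0.706
[0.56242629 0.33843896 0.44594136] [ 2.84405435e+00  3.79716719e-05 -1.57390602e+00] [[297.31863964   0.         253.58706911]
 [  0.         297.31863964 193.08981638]
 [  0.           0.           1.        ]] [0.48690902 0.33920847 0.30330932]
clamp_upper [(array([273.8,  97.1]), 0.89)]
clamp_lower [(array([269.6,  97.7]), 0.73)]
```

View pics/wrist1.png

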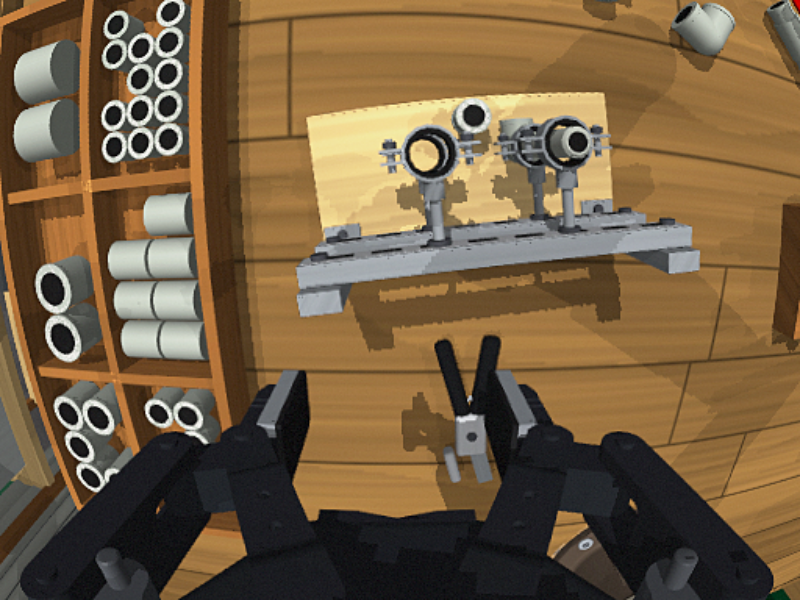

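```bash
cat >> h.py <<'E'
def wray(p,xy):
    K=p['camera_matrix'];d=np.array([xy[0]-K[0,2],xy[1]-K[1,2]]);r=np.hypot(*d);t=r/K[0,0]
    v=np.array([*(d/max(r,1e-9)*np.sin(t)),np.cos(t)]);return RR(p)@v
def w_at_z(p,xy,z):
    d=wray(p,xy);e=np.array(p['eye']);return e+d*(z-e[2])/d[2]
def wproj(p,X):
    c=(np.asarray(X)-np.array(p['eye']))@RR(p);t=np.arctan2(np.hypot(c[...,0],c[...,1]),c[...,2]);ph=np.arctan2(c[...,1],c[...,0]);K=p['camera_matrix']
    return np.stack([K[0,2]+K[0,0]*t*np.cos(ph),K[1,2]+K[0,0]*t*np.sin(ph)],-1)
def circ(c,r,z,n=72):
    a=np.linspace(0,2*np.pi,n);return np.stack([c[0]+r*np.cos(a),c[1]+r*np.sin(a),np.full(n,z)],-1)
def overlay(p,box,s,circles,name,pr=None):
    x0,y0,x1,y1=box;im=cv2.resize(p['image'][y0:y1,x0:x1],None,fx=s,fy=s,interpolation=cv2.INTER_CUBIC)
    for c,r,z,col in circles:
        X=circ(c,r,z);q=wproj(p,X) if pr is None else np.stack(pr(p,X),-1)
        q=((q-[x0,y0]+.5)*s).astype(np.int32);cv2.polylines(im,[q],False,col,1)
    save(im,name)
E
python3 - <<'E'
from h import *
p=np.load('/tmp/w1.npy',allow_pickle=True).item()
for xy,z in(((273.8,97.1),.146),((269.6,97.7),.076)): print(w_at_z(p,xy,z))
c=w_at_z(p,(273.8,97.1),.146)
overlay(p,(225,55,400,155),4.5,[(c,.013,.155,(255,0,0)),(c,.0185,.155,(0,255,0)),(c,.013,.067,(0,0,255))],'ov1.png')
E
```

```text
[0.57010445 0.31835169 0.146     ]
[0.57109737 0.31881843 0.076     ]
```

View pics/ov1.png

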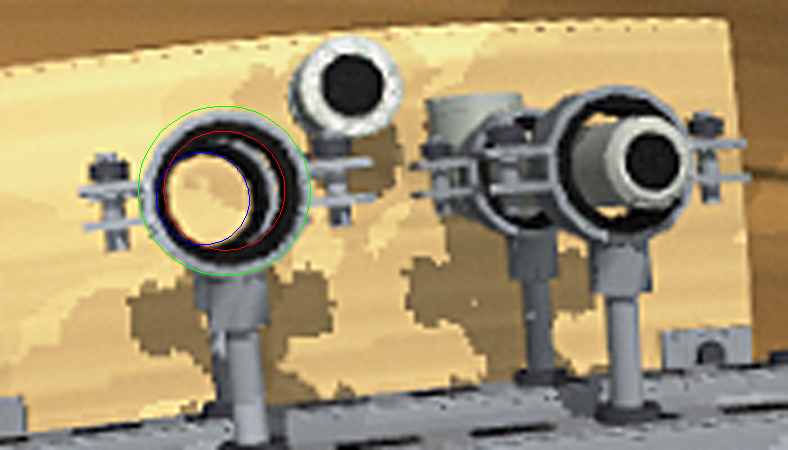

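```bash
python3 -m crank '[{"dp":[0,1,0],"rotation":[0,0,0],"hand":60},{"dp":[0,1,0],"rotation":[0,0,0],"hand":60},{"dp":[0,1,0],"rotation":[0,0,0],"hand":60},{"dp":[0,1,0],"rotation":[0,0,0],"hand":60},{"dp":[0,1,0],"rotation":[0,0,0],"hand":60},{"dp":[0,1,0],"rotation":[0,0,0],"hand":60},{"dp":[0,1,0],"rotation":[0,0,0],"hand":60},{"dp":[0,1,0],"rotation":[0,0,0],"hand":60}]'
python3 -m crank '[{"dp":[0,1,0],"rotation":[0,0,0],"hand":60},{"dp":[0,1,0],"rotation":[0,0,0],"hand":60},{"dp":[0,1,0],"rotation":[0,0,0],"hand":60},{"dp":[0,1,0],"rotation":[0,0,0],"hand":60},{"dp":[0,1,0],"rotation":[0,0,0],"hand":60},{"dp":[0,1,0],"rotation":[0,0,0],"hand":60},{"dp":[-0.5,1,0],"rotation":[0,0,0],"hand":60},{"dp":[-0.5,1,0],"rotation":[0,0,0],"hand":60}]'
python3 -m crank '[{"dp":[-0.5,1,0],"rotation":[0,0,0],"hand":60},{"dp":[0,1,0],"rotation":[0,0,0],"hand":60},{"dp":[0,1,0],"rotation":[0,0,0],"hand":60},{"dp":[0,1,0],"rotation":[0,0,0],"hand":60},{"dp":[0,0.5,0],"rotation":[0,0,0],"hand":60},{"dp":[0,0,0],"rotation":[0,0,0],"hand":60},{"dp":[0,0,0],"rotation":[0,0,0],"hand":60},{"dp":[0,0,0],"rotation":[0,0,0],"hand":60}]'
python3 - <<'E'
from h import *
p=camera('wrist');np.save('/tmp/w2.npy',p,allow_pickle=True);save(cv2.resize(p['image'],(800,600)),'wrist2.png')
print(p['eye'],arm.get_state()['tool_pos'])
c=(.4415,-.277)
q=wproj(p,np.array([*c,.19]));print(q)
x0=int(max(q[0]-80,0));y0=int(max(q[1]-60,0))
overlay(p,(x0,y0,x0+160,y0+120),5,[(c,.010,.19,(255,0,0)),(c,.010,.045,(0,0,255))],'ov2.png')
E
```

```text
clock: 3.7
tool_pos: [0.4865, 0.0993, 0.3035]
orientation: [-3.141, -0.0, 0.003]
force: [0.9, -0.2, -1.0]
grip_width: 0.701
clock: 4.5
tool_pos: [0.4569, -0.1408, 0.3032]
orientation: [3.142, 0.0, 0.002]
force: [0.2, -0.7, -0.9]
grip_width: 0.702
clock: 5.3
tool_pos: [0.4424, -0.2747, 0.3034]
orientation: [-3.142, -0.0, 0.002]
force: [-1.3, 0.7, -0.1]
grip_width: 0.703
[ 0.51733736 -0.27445345  0.44604898] [ 0.44237378 -0.2746653   0.30350827]
[256.39389896 190.3161463 ]
```

View pics/wrist2.png

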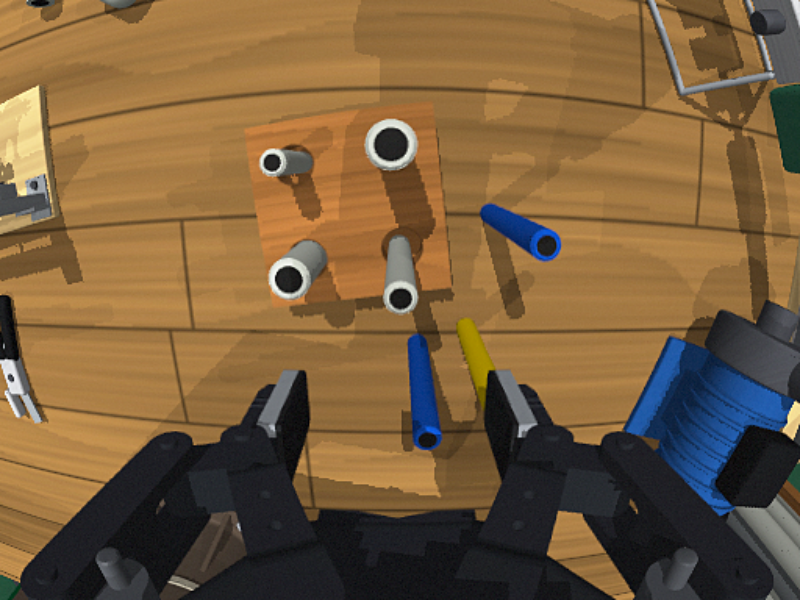

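View pics/ov2.png

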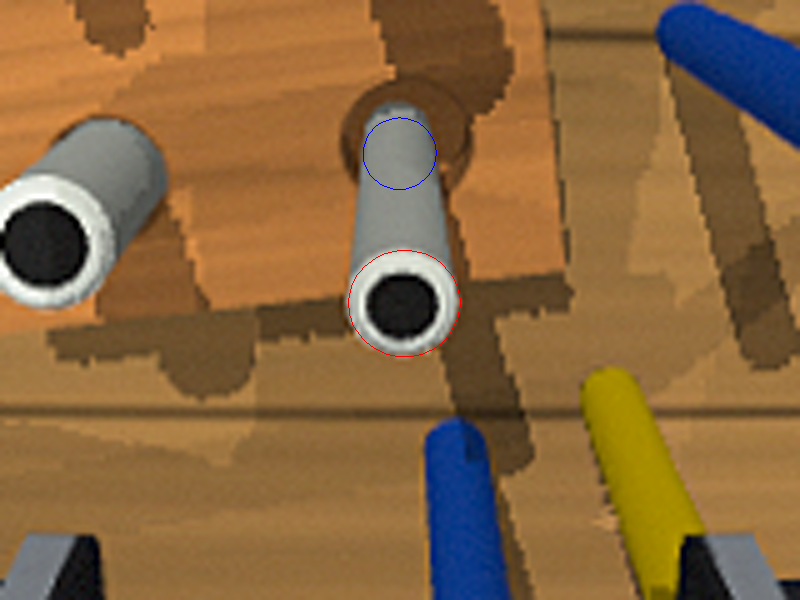

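```bash
python3 -m crank '[{"dp":[-0.05,0.06,1],"rotation":[0,0,0],"hand":60},{"dp":[0,0,1],"rotation":[0,0,0],"hand":60},{"dp":[0,0,1],"rotation":[0,0,0],"hand":60},{"dp":[0,0,1],"rotation":[0,0,0],"hand":60},{"dp":[0,0,0.7],"rotation":[0,0,0],"hand":60},{"dp":[0,0,0.48],"rotation":[0,0,0],"hand":60},{"dp":[0,0,0],"rotation":[0,0,0],"hand":60},{"dp":[0,0,0],"rotation":[0,0,0],"hand":60}]'
python3 -m crank '[{"dp":[0,0,0],"rotation":[0,0,0],"hand":30},{"dp":[0,0,0],"rotation":[0,0,0],"hand":25},{"dp":[0,0,0],"rotation":[0,0,0],"hand":10},{"dp":[0,0,0],"rotation":[0,0,0],"hand":10},{"dp":[0,0,0],"rotation":[0,0,0],"hand":10},{"dp":[0,0,0],"rotation":[0,0,0],"hand":10},{"dp":[0,0,0],"rotation":[0,0,0],"hand":10}]' 40
python3 - <<'E'
from h import *
p=camera('wrist');save(cv2.resize(p['image'],(800,600)),'wrist3.png')
E
```

```text
clock: 6.15
tool_pos: [0.4411, -0.2771, 0.1485]
orientation: [3.141, -0.0, 0.002]
force: [0.3, 0.3, 0.3]
grip_width: 0.702
clock: 6.85
tool_pos: [0.4412, -0.2776, 0.1488]
orientation: [3.141, -0.002, 0.001]
force: [0.7, 1.9, 7.2]
grip_width: 0.225
```

View pics/wrist3.png

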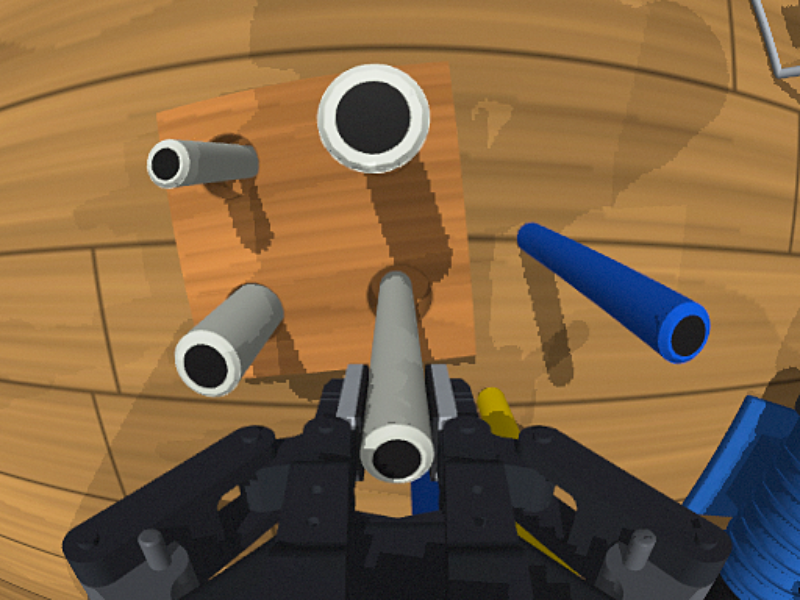

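```bash
python3 -m crank '[{"dp":[0,0,-0.3],"rotation":[0,0,0],"hand":10},{"dp":[0,0,-0.7],"rotation":[0,0,0],"hand":10},{"dp":[0,0,-1],"rotation":[0,0,0],"hand":10},{"dp":[0,0,-1],"rotation":[0,0,0],"hand":10},{"dp":[0,0,-1],"rotation":[0,0,0],"hand":10},{"dp":[0,0,-1],"rotation":[0,0,0],"hand":10},{"dp":[0,0,-1],"rotation":[0,0,0],"hand":10},{"dp":[0,0,-0.6],"rotation":[0,0,0],"hand":10}]'
python3 -m crank '[{"dp":[0,-0.5,0],"rotation":[0,0,0],"hand":10},{"dp":[0.2,-0.8,0],"rotation":[0,0,0],"hand":10},{"dp":[0.2,-0.8,0],"rotation":[0,0,0],"hand":10},{"dp":[0.2,-0.8,0],"rotation":[0,0,0],"hand":10},{"dp":[0.2,-0.8,0],"rotation":[0,0,0],"hand":10},{"dp":[0.2,-0.8,0],"rotation":[0,0,0],"hand":10},{"dp":[0.2,-0.8,0],"rotation":[0,0,0],"hand":10},{"dp":[0.2,-0.8,0],"rotation":[0,0,0],"hand":10}]'
python3 -m crank '[{"dp":[0.2,-0.8,0],"rotation":[0,0,0],"hand":10},{"dp":[0.2,-0.8,0],"rotation":[0,0,0],"hand":10},{"dp":[0.2,-0.8,0],"rotation":[0,0,0],"hand":10},{"dp":[0.2,-0.8,0],"rotation":[0,0,0],"hand":10},{"dp":[0.2,-0.8,0],"rotation":[0,0,0],"hand":10},{"dp":[0.2,-0.8,0],"rotation":[0,0,0],"hand":10},{"dp":[0.2,-0.8,0],"rotation":[0,0,0],"hand":10},{"dp":[0.2,-0.8,0],"rotation":[0,0,0],"hand":10}]'
python3 -m crank '[{"dp":[0.2,-0.8,0],"rotation":[0,0,0],"hand":10},{"dp":[0.2,-0.8,0],"rotation":[0,0,0],"hand":10},{"dp":[0.2,-0.8,0],"rotation":[0,0,0],"hand":10},{"dp":[0.2,-0.8,0],"rotation":[0,0,0],"hand":10},{"dp":[0.2,-0.8,0],"rotation":[0,0,0],"hand":10},{"dp":[0,-0.8,0],"rotation":[0,0,0],"hand":10},{"dp":[0,0,0],"rotation":[0,0,0],"hand":10},{"dp":[0,0,0],"rotation":[0,0,0],"hand":10}]'
cat > look.py <<'E'
from h import *
import sys
np.set_printoptions(precision=4,suppress=True)
t=sys.argv[1]
s=arm.get_state();print(s['clock'],s['tool_pos'],s['orientation'],s['grip_width'],s['force'])
tc=s['tool_pos']
for n in('scene','side'):
    p=camera(n);np.save('/tmp/%s_%s.npy'%(n,t),p,allow_pickle=True)
    C=cloud(p);im=p['image'].astype(int)
    m=(np.hypot(C[...,0]-tc[0],C[...,1]-tc[1])<.022)&(C[...,2]>.158)&(C[...,2]<tc[2]-.005)&(im.max(-1)-im.min(-1)<45)&(im.mean(-1)>80)
    q=C[m]
    for a in np.arange(.15,.4,.02):
        b=q[(q[:,2]>=a)&(q[:,2]<a+.02)]
        if len(b)>8: print(n,round(a,2),len(b),np.median(b,0),b.min(0),b.max(0))
    if len(q): print(n,'lowest',q[:,2].min())
    u,v=proj(p,np.array([tc[0],tc[1],.16]))
    x0,y0=int(np.clip(u-60,0,390)),int(np.clip(v-70,0,264))
    pc=np.array([tc[0],tc[1]]);R=(.5697,.318)
    overlay(p,(x0,y0,x0+120,y0+120),5,[(R,.013,.155,(255,0,0)),(R,.0185,.155,(0,255,0))],'%s_%s.png'%(n,t),proj)
E
python3 look.py a
```

```text
clock: 7.7
tool_pos: [0.4407, -0.2778, 0.349]
orientation: [3.14, -0.003, 0.0]
force: [-0.1, -0.6, -0.6]
grip_width: 0.222
clock: 8.5
tool_pos: [0.4823, -0.0935, 0.3464]
orientation: [-3.142, -0.0, 0.0]
force: [-0.7, -1.1, 0.1]
grip_width: 0.223
clock: 9.3
tool_pos: [0.5303, 0.0984, 0.3463]
orientation: [3.142, 0.0, 0.0]
force: [-0.0, -0.7, -1.1]
grip_width: 0.221
clock: 10.1
tool_pos: [0.5604, 0.2426, 0.3454]
orientation: [3.141, 0.001, 0.002]
force: [-0.3, 0.3, -0.5]
grip_width: 0.223
10.1 [0.5604 0.2426 0.3454] [3.1409 0.0007 0.0015] 0.2229717723013166 [-0.2887  0.3114 -0.5321]
scene 0.21 70 [0.5693 0.2408 0.2201] [0.5587 0.2335 0.2101] [0.5725 0.2516 0.2299]
scene 0.23 72 [0.5692 0.2408 0.2401] [0.5603 0.2332 0.2304] [0.5732 0.2519 0.2498]
scene 0.25 70 [0.5685 0.2405 0.2589] [0.5568 0.2337 0.2507] [0.5728 0.2515 0.2698]
scene 0.27 77 [0.569  0.24   0.2803] [0.5616 0.2331 0.27  ] [0.5737 0.2519 0.2896]
scene 0.29 73 [0.5693 0.2407 0.3007] [0.5603 0.2334 0.2901] [0.5734 0.2507 0.3097]
scene 0.31 81 [0.5691 0.2406 0.3195] [0.5596 0.2336 0.31  ] [0.5743 0.2515 0.3299]
scene 0.33 45 [0.5686 0.2399 0.335 ] [0.5606 0.2332 0.3301] [0.5725 0.252  0.3403]
scene lowest 0.16909623584972078
side 0.21 50 [0.5569 0.2325 0.2205] [0.5493 0.2292 0.2103] [0.5671 0.242  0.23  ]
side 0.23 49 [0.5567 0.2336 0.2408] [0.5501 0.2292 0.2301] [0.5684 0.2435 0.2485]
side 0.25 53 [0.557  0.2333 0.2592] [0.5496 0.2274 0.2502] [0.569  0.2398 0.2698]
side 0.27 55 [0.5577 0.233  0.2802] [0.5502 0.2283 0.2703] [0.5691 0.2444 0.2893]
side 0.29 56 [0.5569 0.2321 0.2998] [0.5501 0.2286 0.2901] [0.5692 0.2446 0.3095]
side 0.31 60 [0.5557 0.233  0.3209] [0.55   0.2263 0.3103] [0.5678 0.245  0.3298]
side 0.33 31 [0.5557 0.2322 0.3355] [0.5496 0.2284 0.3301] [0.5699 0.2449 0.3402]
side lowest 0.15804275776878918
```

Run:
```python
import cv2,numpy as np
a=[cv2.imread('pics/%s_a.png'%n) for n in('scene','side')]
o=np.hstack(a);cv2.imwrite('pics/both_a.png',cv2.resize(o,(800,400)))
```

```text
(no output)
```

View pics/both_a.png

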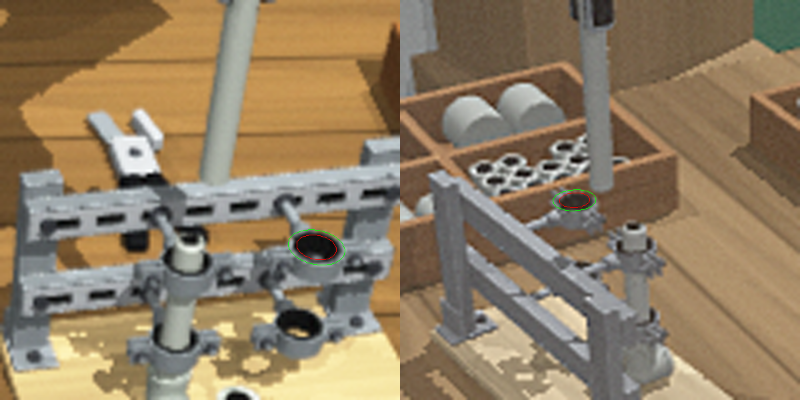

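```bash
python3 -m crank '[{"dp":[0.11,-0.8,0],"rotation":[0,0,0],"hand":10},{"dp":[0.1,-0.8,0],"rotation":[0,0,0],"hand":10},{"dp":[0.1,-0.7,0],"rotation":[0,0,0],"hand":10},{"dp":[0,-0.21,0],"rotation":[0,0,0],"hand":10},{"dp":[0,0,0.4],"rotation":[0,0,0],"hand":10},{"dp":[0,0,0.4],"rotation":[0,0,0],"hand":10},{"dp":[0,0,0],"rotation":[0,0,0],"hand":10},{"dp":[0,0,0],"rotation":[0,0,0],"hand":10}]'
python3 look.py b
python3 - <<'E'
from h import *
a=[cv2.imread('pics/%s_b.png'%n) for n in('scene','side')]
o=np.hstack(a);cv2.imwrite('pics/both_b.png',cv2.resize(o,(800,400)))
p=camera('wrist');np.save('/tmp/w3.npy',p,allow_pickle=True);c=(.5697,.318)
q=wproj(p,np.array([*c,.155]));x0=int(q[0]-80);y0=int(q[1]-60)
overlay(p,(x0,y0,x0+160,y0+120),5,[(c,.013,.155,(255,0,0)),(c,.0185,.155,(0,255,0)),(c,.010,.182,(0,0,255))],'w_b.png')
E
```

```text
clock: 11.0
tool_pos: [0.5695, 0.316, 0.3215]
orientation: [3.141, 0.001, -0.0]
force: [-0.0, 0.2, -0.2]
grip_width: 0.223
11.0 [0.5695 0.316  0.3215] [ 3.1407  0.0005 -0.0001] 0.2229539221663712 [-0.0454  0.1858 -0.2212]
scene 0.17 16 [0.5769 0.3129 0.1872] [0.5657 0.3074 0.1855] [0.5812 0.3252 0.1895]
scene 0.19 72 [0.5775 0.3133 0.2002] [0.565  0.3065 0.1903] [0.5837 0.3253 0.21  ]
scene 0.21 71 [0.5775 0.3138 0.2206] [0.567  0.3067 0.21  ] [0.5821 0.3253 0.23  ]
scene 0.23 76 [0.5778 0.3134 0.24  ] [0.5668 0.3065 0.23  ] [0.5843 0.3257 0.2498]
scene 0.25 73 [0.5781 0.3137 0.2601] [0.568  0.3067 0.2502] [0.5821 0.3246 0.2699]
scene 0.27 81 [0.5774 0.3136 0.2801] [0.5681 0.3065 0.2702] [0.5823 0.3258 0.2894]
scene 0.29 85 [0.5784 0.3134 0.3001] [0.5669 0.3066 0.2901] [0.5831 0.3262 0.31  ]
scene 0.31 26 [0.5775 0.3144 0.3131] [0.5696 0.3073 0.3103] [0.5803 0.3248 0.3165]
scene lowest 0.18546238658874425
side 0.17 14 [0.5666 0.3074 0.1873] [0.5616 0.3042 0.1835] [0.5767 0.3155 0.1899]
side 0.19 44 [0.5663 0.3067 0.2002] [0.5595 0.2995 0.1903] [0.578  0.32   0.2085]
side 0.21 47 [0.5662 0.3072 0.2203] [0.5601 0.3001 0.2102] [0.5775 0.3159 0.2297]
side 0.23 49 [0.5662 0.3068 0.2409] [0.5604 0.301  0.2311] [0.5785 0.3185 0.2497]
side 0.25 48 [0.5667 0.3079 0.2598] [0.5593 0.3009 0.25  ] [0.5775 0.318  0.2691]
side 0.27 55 [0.5669 0.307  0.2805] [0.5592 0.3006 0.2701] [0.5791 0.3174 0.2899]
side 0.29 49 [0.5659 0.3064 0.3003] [0.559  0.3017 0.2909] [0.5772 0.3147 0.3099]
side 0.31 16 [0.5694 0.3063 0.3127] [0.5608 0.3023 0.3101] [0.5774 0.3121 0.3165]
side lowest 0.1835435524717942
```

View pics/both_b.png

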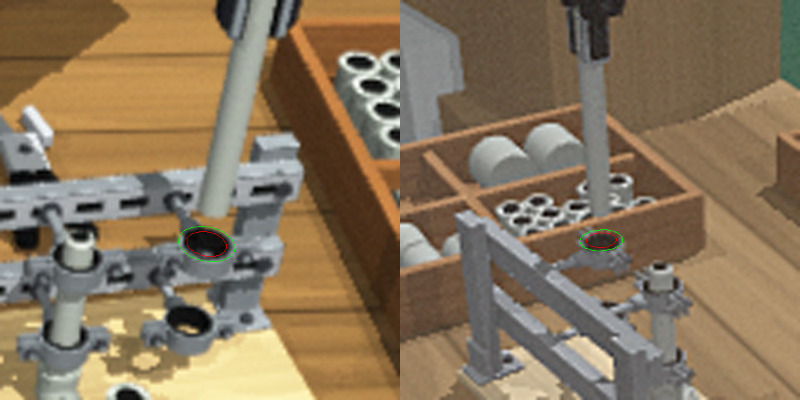

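View pics/w_b.png

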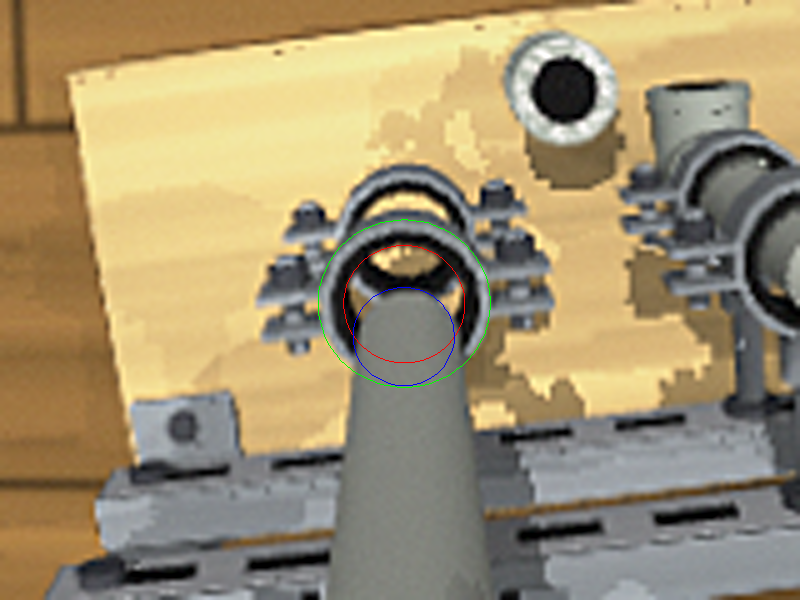

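Run:
```python
from h import *
p=np.load('/tmp/w3.npy',allow_pickle=True).item();c=(.5692,.317)
q=wproj(p,np.array([*c,.155]));x0=int(q[0]-35);y0=int(q[1]-30)
overlay(p,(x0,y0,x0+70,y0+60),8,[(c,.0185,.155,(0,255,0)),((.5695,.316),.010,.185,(0,0,255))],'w_c.png')
p=np.load('/tmp/scene_b.npy',allow_pickle=True).item()
u,v=proj(p,np.array([*c,.155]));x0=int(u-30);y0=int(v-35)
overlay(p,(x0,y0,x0+60,y0+60),8,[(c,.0185,.155,(0,255,0)),((.5695,.316),.010,.185,(0,0,255)),((.5695,.316),.010,.205,(0,0,255))],'s_c.png',proj)
a=cv2.imread('pics/w_c.png');b=cv2.imread('pics/s_c.png');o=np.hstack([a,b]);cv2.imwrite('pics/c2.png',cv2.resize(o,(800,int(480*800/o.shape[1]))))
```

```text
(no output)
```

View pics/c2.png

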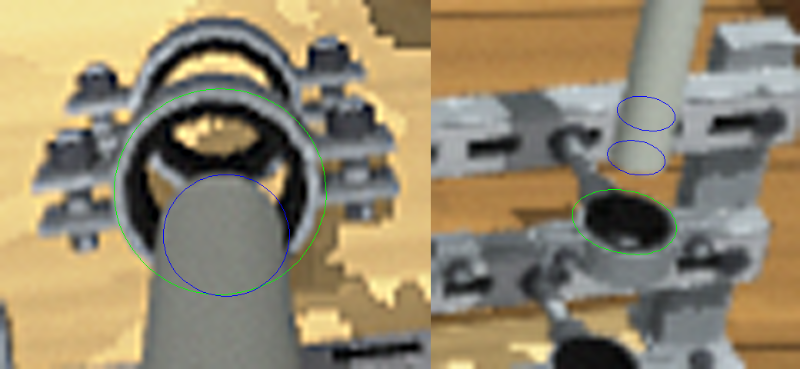

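```bash
python3 -m crank '[{"dp":[0,-0.03,0.4],"rotation":[0,0,0],"hand":10},{"dp":[0,0,0.4],"rotation":[0,0,0],"hand":10},{"dp":[0,0,0.4],"rotation":[0,0,0],"hand":10},{"dp":[0,0,0.4],"rotation":[0,0,0],"hand":10},{"dp":[0,0,0.4],"rotation":[0,0,0],"hand":10},{"dp":[0,0,0],"rotation":[0,0,0],"hand":10},{"dp":[0,0,0],"rotation":[0,0,0],"hand":10}]'
python3 look.py d | head -20
python3 - <<'E'
from h import *
p=camera('wrist');c=(.5692,.317)
q=wproj(p,np.array([*c,.155]));x0=int(q[0]-50);y0=int(q[1]-45)
overlay(p,(x0,y0,x0+100,y0+90),6,[],'w_d.png')
a=cv2.imread('pics/w_d.png');b=cv2.resize(cv2.imread('pics/scene_d.png'),(540,540));o=np.hstack([a,b]);cv2.imwrite('pics/d2.png',cv2.resize(o,(800,int(540*800/o.shape[1]))))
E
```

```text
clock: 11.85
tool_pos: [0.5697, 0.3178, 0.2616]
orientation: [3.141, 0.0, 0.001]
force: [-0.4, -0.1, 0.2]
grip_width: 0.223
11.85 [0.5697 0.3178 0.2616] [3.1409 0.0002 0.0006] 0.22320426498310578 [-0.4234 -0.1279  0.2308]
scene 0.15 41 [0.5781 0.3169 0.1641] [0.5685 0.3082 0.158 ] [0.5821 0.3273 0.17  ]
scene 0.17 64 [0.578  0.3141 0.1794] [0.569  0.3083 0.1701] [0.5831 0.327  0.1897]
scene 0.19 71 [0.5787 0.316  0.2003] [0.5698 0.3079 0.1901] [0.5835 0.3272 0.2099]
scene 0.21 74 [0.5778 0.3153 0.2198] [0.5665 0.3081 0.2104] [0.582  0.327  0.2295]
scene 0.23 72 [0.5779 0.3147 0.2397] [0.5675 0.3082 0.2303] [0.5842 0.3262 0.25  ]
scene 0.25 28 [0.5791 0.316  0.2538] [0.5656 0.3092 0.25  ] [0.5818 0.3263 0.2565]
scene lowest 0.15804338443495236
side 0.15 27 [0.5667 0.3095 0.1642] [0.5605 0.3049 0.1584] [0.5774 0.3196 0.1693]
side 0.17 44 [0.5676 0.309  0.181 ] [0.5594 0.3041 0.1707] [0.5771 0.3171 0.1895]
side 0.19 43 [0.5664 0.3091 0.1989] [0.5595 0.3022 0.1909] [0.5801 0.3214 0.2086]
side 0.21 48 [0.5667 0.3087 0.2199] [0.5594 0.3029 0.2101] [0.5777 0.3175 0.2293]
side 0.23 52 [0.5668 0.3088 0.2405] [0.5593 0.3024 0.2307] [0.5815 0.3215 0.25  ]
side 0.25 13 [0.5672 0.308  0.2532] [0.5614 0.3041 0.2506] [0.5756 0.3172 0.256 ]
side lowest 0.1583969438361359
```

View pics/d2.png

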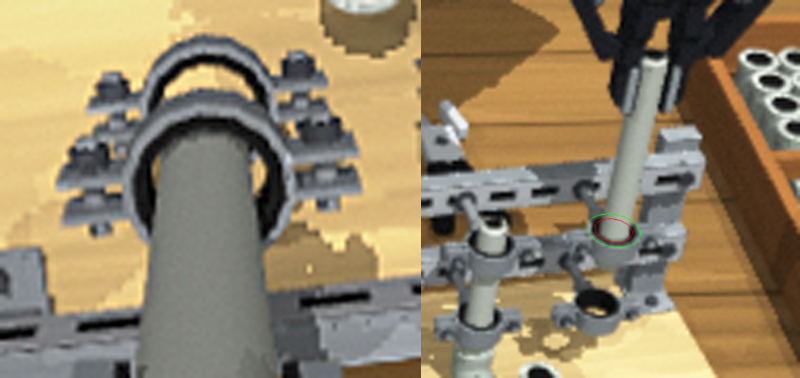

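```bash
python3 -m crank '[{"dp":[0,0.025,0.3],"rotation":[0,0,0],"hand":10},{"dp":[0,0,0.4],"rotation":[0,0,0],"hand":10},{"dp":[0,0,0.3],"rotation":[0,0,0],"hand":10},{"dp":[0,0,0],"rotation":[0,0,0],"hand":10},{"dp":[0,0,0],"rotation":[0,0,0],"hand":10}]'
python3 - <<'E'
from h import *
p=camera('wrist');c=(.5692,.317)
q=wproj(p,np.array([*c,.155]));x0=int(q[0]-50);y0=int(q[1]-45)
overlay(p,(x0,y0,x0+100,y0+90),6,[],'w_e.png')
p=camera('scene');u,v=proj(p,np.array([*c,.12]));x0=int(u-40);y0=int(v-40)
overlay(p,(x0,y0,x0+80,y0+80),6.75,[],'s_e.png',proj)
a=cv2.imread('pics/w_e.png');b=cv2.imread('pics/s_e.png');o=np.hstack([a,b]);cv2.imwrite('pics/e2.png',cv2.resize(o,(800,int(540*800/o.shape[1]))))
E
```

```text
clock: 12.5
tool_pos: [0.5696, 0.3169, 0.2314]
orientation: [3.141, 0.0, 0.001]
force: [-0.2, 0.9, -0.7]
grip_width: 0.222
```

View pics/e2.png

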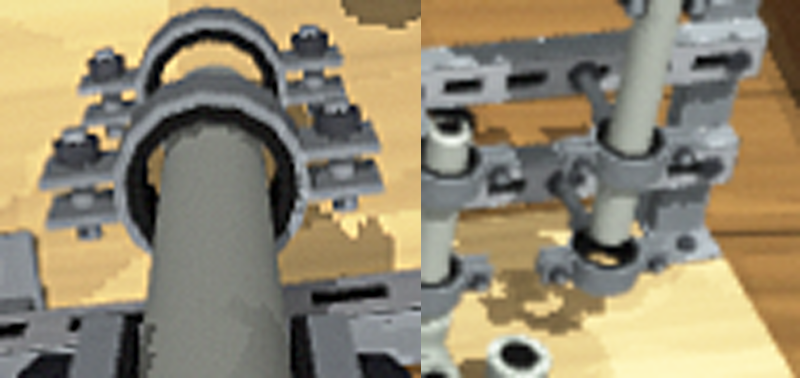

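```bash
python3 -m crank '[{"dp":[0,0,0.4],"rotation":[0,0,0],"hand":10},{"dp":[0,0,0.4],"rotation":[0,0,0],"hand":10},{"dp":[0,0,0.4],"rotation":[0,0,0],"hand":10},{"dp":[0,0,0.4],"rotation":[0,0,0],"hand":10},{"dp":[0,0,0.24],"rotation":[0,0,0],"hand":10},{"dp":[0,0,0],"rotation":[0,0,0],"hand":10},{"dp":[0,0,0],"rotation":[0,0,0],"hand":10},{"dp":[0,0,0],"rotation":[0,0,0],"hand":10}]'
python3 - <<'E'
from h import *
np.set_printoptions(precision=4,suppress=True)
s=arm.get_state();print(s['tool_pos'],s['orientation'],s['force'],s['moment'],abs(s['qd']).max())
p=camera('wrist');c=(.5692,.317)
q=wproj(p,np.array([*c,.155]));x0=int(q[0]-50);y0=int(max(q[1]-45,0))
overlay(p,(x0,y0,x0+100,y0+90),6,[],'w_f.png')
p=camera('scene');C=cloud(p);im=p['image'].astype(int)
tc=s['tool_pos']
m=(np.hypot(C[...,0]-tc[0],C[...,1]-tc[1])<.016)
for z0,z1 in((.02,.066),(.087,.135),(.16,.175),(.2,.225)):
    q=C[m&(C[...,2]>z0)&(C[...,2]<z1)&(im.max(-1)-im.min(-1)<45)&(im.mean(-1)>80)]
    if len(q):print(z0,len(q),np.median(q,0),q.min(0),q.max(0))
u,v=proj(p,np.array([*c,.10]));x0=int(u-40);y0=int(v-40)
overlay(p,(x0,y0,x0+80,y0+80),6.75,[(c,.010,.037,(255,0,0))],'s_f.png',proj)
a=cv2.imread('pics/w_f.png');b=cv2.imread('pics/s_f.png');o=np.hstack([a,b]);cv2.imwrite('pics/f2.png',cv2.resize(o,(800,int(540*800/o.shape[1]))))
p=camera('side');u,v=proj(p,np.array([*c,.12]));x0=int(u-50);y0=int(v-50)
overlay(p,(x0,y0,x0+100,y0+100),6,[],'side_f.png',proj)
E
```

```text
clock: 13.4
tool_pos: [0.57, 0.3173, 0.1773]
orientation: [-3.141, -0.001, 0.001]
force: [0.5, 0.1, -0.9]
grip_width: 0.219
[0.57   0.3173 0.1773] [-3.141  -0.0009  0.0005] [ 0.4726  0.105  -0.854 ] [-0.03    0.0505 -0.0101] 0.004176217991985272
0.02 49 [0.5781 0.3144 0.0502] [0.566  0.3083 0.0408] [0.5825 0.3246 0.0601]
0.087 131 [0.578  0.3148 0.1087] [0.5676 0.3082 0.087 ] [0.5839 0.3333 0.1313]
0.16 49 [0.5784 0.3149 0.1669] [0.5668 0.3075 0.1602] [0.5824 0.3258 0.1748]
0.2 73 [0.5791 0.3168 0.2124] [0.5715 0.3057 0.2002] [0.5833 0.3268 0.2209]
```

View pics/f2.png

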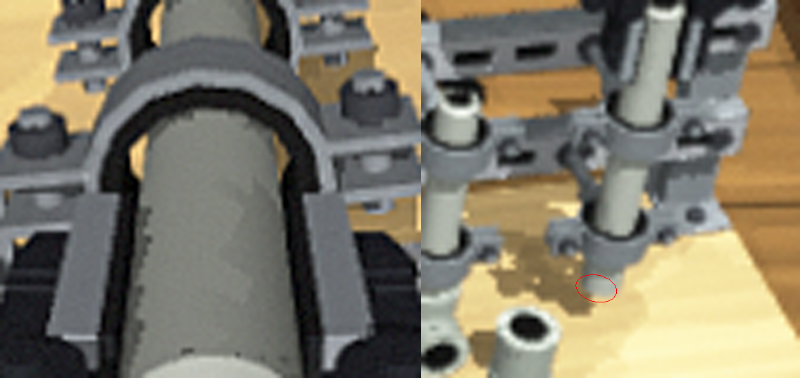

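View pics/side_f.png

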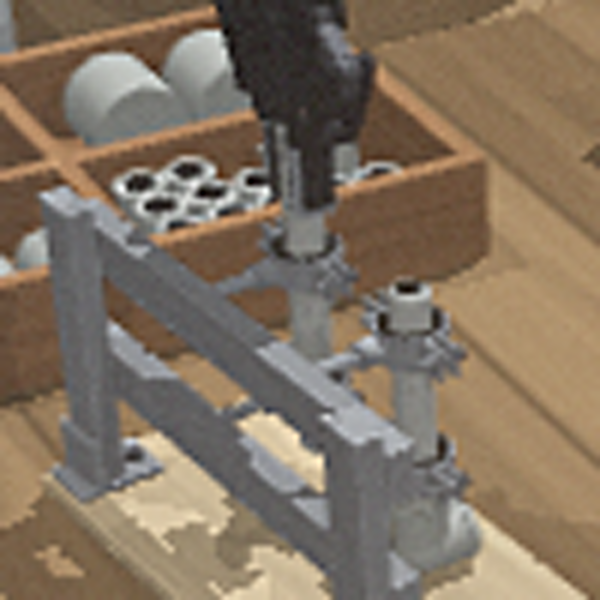

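```bash
cat > r.py <<'E'
from h import *
np.set_printoptions(precision=3,suppress=True)
L=[]
for i in range(12):
    camera('wrist');s=arm.get_state();L.append([*s['force'],*s['moment'],*s['tool_pos'],*s['orientation'],s['grip_width']])
L=np.array(L);print(np.mean(L,0));print(np.std(L,0))
E
python3 r.py
```

```text
[ 0.209 -0.095 -0.381 -0.009  0.004  0.003  0.57   0.317  0.177 -1.571
 -0.     0.     0.221]
[0.462 0.471 0.694 0.032 0.028 0.023 0.    0.    0.    2.721 0.    0.
 0.002]
```

```bash
python3 -c "
from station import arm
print(arm.close_job())"
```

```text
the job is handed in; nothing more can be done
None
```

The grey long thin pipe is out of the block and threaded down through both empty clamps. I handed the job in at about 14 s on the clock with the gripper still holding it at 40 N.

- **Depth:** the pipe's top measured 0.221 m, which puts its lower end near z = 0.040 m. That is about 27 mm of pipe under the lower clamp and about 28 mm clear of the board.
- **Centring:** the tool stood at (0.570, 0.317) against a measured clamp axis of about (0.569, 0.317). The wrist view showed even gaps left and right in the upper clamp.
- **Tilt:** the camera depth readings showed the pipe upright.
- **Contact:** 12 force readings averaged to the pipe's weight and almost no sideways force or moment. One earlier reading (moment 0.05 N m) looked high, but it was within noise on repeat.
- **Less certain checks:** the gap towards the rails could only be judged to about 1 mm. The first clamp estimates from the fixed cameras disagreed by up to 13 mm, so I used the wrist camera's view instead.
- **Bystanders:** I steered clear of the other pipes, fittings and shears and saw no sign of contact, but I did not re-measure their positions at the end.

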